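Start the hand screw of a joinery jig

TASK

Draw the locking pin straight up out of its bore beside the hand screw and park it upright in the notch of the pin rest, collar down on the rest. Then find the thread: turn the screw by its crank backward (anticlockwise from above) until it drops off the end of the thread, and from that drop turn it forward (clockwise) one turn. Finish pinching the crank's black grip and holding it still there: the job ends while you hold it, without letting go and without knocking the other things on the bench.

Things in the scene. Friction and masses are not known exactly. Their poses are not given: they have to be found in the camera images.
- jig: Fixed steel jig plate on the bench, 170 x 300 x 20 mm, its middle 20 mm to +y of the origin. Origin: on the bench, below the axis of the upright hand screw; z up. On it: a grey boss about that axis (diameter 72 at the foot, 56 above, top 65 mm over the bench), thread hidden inside; a 34 mm square grey lug, top 60 mm over the bench, with the pin's bore at jig x -20.8, y +45.5 mm.
- pin: Loose steel locking pin, 0.1 kg, upright in the lug's bore at the start, in the crank's way. Origin: centre of its collar's underside, z towards its knob. Collar 24 mm diameter, 5 mm thick; below it a shank, 10 mm diameter, 34 mm long (in the bore at the start); above it a 10 mm stem, then a round knob of 14 mm diameter from 45 to 75 mm above the origin (grip it there).
- notch (a point): Middle of the notch in the aluminium pin rest, a fixed block 50 x 40 mm, top 65 mm over the bench, at the jig's +y end. The point lies at the top's height. The notch runs along the point's y: 14 mm wide, closed at y -14, open at y +18 mm, at the top and down to the plate: the shank goes in from above or from the +y side, the collar lies on the top. Parked, the pin's origin is at this point.
- screw_height (a joint): Height of the captive hand screw (0.84 kg with crank), m, up positive; right-hand thread: climbs 8 mm per backward turn, sinks 8 mm per forward turn, 0.8 mm play. It rests on the thread by its weight: starts at 0.003 to 0.006, climbs to about 0.008 at the thread's end, then drops at once to about 0 (if nothing holds it up). One forward turn from the drop: about -0.008.
- crank (a joint): Crank angle about the screw axis, rad, not wrapped; anticlockwise from above (backward) positive; 0: arm along the jig's +x. Start -0.7 to 0.4; the drop comes 1.8 to 4.0 rad backward of the start, not known where. Friction about 0.1 N m, stays where left. Arm 16 mm wide, 14 thick, top 92 mm over the bench at screw_height 0; hub 36 mm diameter, top 96 mm.
- grip: The crank's black upright round grip, 18 mm diameter, 48 mm tall, standing on the end of the crank arm 50 mm from the screw axis; a sleeve that spins freely on its upright post. Origin: centre of its underside, 94 mm above the bench at screw_height 0, moving up and down with the screw. It may be pinched from above or pushed round from the side.
- grip_mid (a point): Point on the grip's axis, at half its height (24 mm above the grip's underside).
- glue: Bystander: white glue bottle, 60 mm diameter, 130 mm tall, standing upright; origin at its underside.
- sander: Bystander: cork sanding block with a wooden back, 110 x 65 x 34 mm; origin at its underside.
- tin: Bystander: plain steel tin, 72 mm diameter, 60 mm tall; origin at its underside.
Mind the look-alikes: they are no part of the job. There is more than one size of the pin; the one meant has the size given above.

How it is judged (in metres and radians):
On the way, in this order (a step that is already met when the one before it is completed fails the run):
1. the pin is drawn and stands parked in the notch, let go (x of pin in the frame of notch between -0.006 and 0.006 m and y of pin in the frame of notch between -0.012 and 0.02 m and z of pin in the frame of notch between -0.003 and 0.004 m and angle between pin's own z axis and vertical below 0.15 rad and linear speed of pin below 0.03 m/s and contact force between pin and the fingers below 0.1 N), for 0.2 s.
2. turned backward past the thread's end, the screw has dropped (value of joint crank above 2 rad and value of joint screw_height below 0.0028 m), for 0.05 s.
3. the screw is turned forward into the thread (value of joint screw_height below -0.0056 m), for 0.1 s.
At the end, for the whole second after the job is handed in: Pin upright (within 0.15 rad), at rest and untouched in the notch, collar on the rest. Screw one turn, give or take 0.3, into the thread (screw_height -5.6 to -10.4 mm), crank still, and the fingers pinching the grip (over 2 N, its axis within 14 mm of the grasp point) through the last second (all of step 1 and value of joint screw_height between -0.0104 and -0.0056 m and velocity of joint crank between -0.3 and 0.3 rad/s and contact force between the fingers and grip above 2 N and horizontal distance between the grasp point and grip_mid below 0.014 m); the arm keeps its last pose, push and grip.
It fails at once if a bystander is knocked (moved more than 30 mm) (distance of any of glue, sander, tin from where it was at the start of the episode above 0.03 m).
It also fails if it takes over 72 s, if anything falls off the work surface, if the arm or the gripper's body presses on something with over 40 N, if the wrist force passes 120 N, or if a joint passes its speed limit or range.

ROBOT

A 7-joint arm with a two-finger parallel gripper is mounted at the origin on the work surface. World frame = base frame: x ahead of the robot, y to its left, z up, the work surface at z = 0. Lengths are in mm, angles in rad, forces in N, time in s.
With the tool pointing down it reaches from about 400 to 875 mm from the base axis. Payload 6.5 kg.
Tool frame: the origin (TCP) lies between the finger pads; the fingertips stand 11 mm ahead of it and the grasp point (between the pads) lies 8 mm behind it (env.finger_overhang is the distance from the TCP to the fingertips, in mm); z points along the fingers, y is the line along which they close (so a half turn about z gives the same grasp; the last joint's range is limited). The gripper opens to 88 mm and grips with 3 to 60 N. Pads are 18 mm wide; open, the fingers measure 123 mm over their backs; the gripper's body (75 mm by 187 mm) begins 45 mm behind the grasp point.
Start: joints at [1.081, 0.536, -0.004, 1.538, 0.003, 1.067, -0.071], TCP at [267.293, -592.49, 249.716] pointing down, gripper open.
Joint ranges: [-2.7, 2.7], [-0.37, 2.16], [-1.27, 1.26], [0.24, 2.4], [-1.31, 4.45], [0.19, 1.91], [-2.76, 2.76]. Speed limits (rad/s): [2.39, 2.39, 3.14, 3.14, 3.14, 3.14, 3.14].

INTERFACE

Orientations are given as a unit quaternion [w, x, y, z].
In Python, from bench import env gives the robot as it stands.
- The arm moves only by the tool arm_command, never from a script. Its argument "increments" is a list of rows, each a list of 3 entries, a list of its own where there are three numbers: the shift along the tool's x, y, z in cm, then the turn, a rotation vector about the tool's x, y, z in degrees, then the closure, from 0 (fully open) to 1 (shut). A call has 1 to 8 rows; each row shifts and turns the commanded pose from where the row before left it, along the tool's axes as they then stand; what a row does not reach is not made up. A row lasts 1/12 s, in which the tool goes at most 41.7 mm and 7.16 degrees, less where a joint would pass 70% of its speed; a pose out of reach is approached as far as the arm can. A call is refused whole if a number of a shift passes 4.17 or a number of a turn 7.16, either way. A call with a gripper value outside its range is refused whole. The fingers move at their own pace and stop on an object; "force" is the grip in N (left out, the last holds). Time passes only in rows, so rows that do not move let the fingers close. It gives the time, the measured TCP pose, the force and the opening at its end, in the units of the state.
- env.read_state(): the state, without advancing time (a new reading comes with each control period).
- env.camera(name): name is "side" or "top" or "wrist"; returns (picture, depth): 480x640x3 uint8, red, green, blue; 480x640 float32, mm along the optical axis (not along the pixel's ray), 0 where there is no reading.
- env.camera_model(name): a dict with "mtx" (3x3 intrinsics, pixels), "extrinsics" (4x4, takes a point from camera to world coordinates); the wrist camera has in their place "tool_from_camera" (4x4, takes a point from camera to tool coordinates, whose origin is the TCP and whose axes are the flange's). Camera axes: x right, y up, looking along -z (the intrinsics and any distortion apply to the point x, -y, -z); pixel columns grow to the right and rows downward; lengths in mm; the calibration is good to about 2 mm. A picture is of the moment at which its call begins: read the wrist's pose just before it. camera_model takes no time and is no camera call.
- env.hand_in(): hands the job in, once; it reports no verdict.
Trained networks look in the newest picture that a camera, given by its name, has taken for a name from the list of things; names that differ only in an ending like _2 or _b are one class to them, and where a whole thing is asked for, a point or a joint stands for the part that bears it (a point fixed in the world has none). Each returns a list of dicts, best first, with "conf" (0 to 1); they miss things now and then, are a little off and sometimes report something else, mostly with a low value. They report only what shows in the picture. A call takes as long as a camera call. They do not tell look-alikes from the thing itself.
- env.look_for(camera, target): "extent" ([left, top, right, bottom] in pixels, round what is visible of it).
- env.silhouettes(camera, target): "mask" (480x640 bool, what is visible of it) and "extent" ([left, top, right, bottom] in pixels, round what is visible of it).
- env.tip_of(camera, target): "uv" ([column, row] in pixels: a listed point, or the origin of a listed thing).
The state is a dict: "time": time; "joints": joint angles; "dq": joint speeds; "joint_torque": joint torques, N m; "eef_pos": TCP position; "ee_rot": TCP orientation; "ft_force": force on the tool from outside, world axes, zero at the start; "wrist_torque": the same for the moment, N m; "gripper_width": finger opening in mm.
Only numpy, scipy, OpenCV 4.12 (cv2) and the standard library are available. Lean on these libraries where they do the work, as an engineer would, in place of code of your own. Each camera call takes 0.05 s, during which the arm holds its last target. There are 200 camera calls.

## Working session

There is one attempt and no reset: what is moved stays moved. The work goes in short steps, Python scripts to look and compute and a tool call to move; the robot and the scene stay as the last step left them, time stands still between calls to the robot, and variables do not carry over. Pictures are saved under pics/ and viewed, on a budget of 10 in all, crops included, one or two more only if the job needs it, and the job is handed in when it is done.

Besides the shell and the picture viewer there is one more tool, called after "Call:" as name(argument=value, ...) on one line, values as JSON. arm_command: Moves the arm, as the interface text tells. Its arguments: {"type":"object","properties":{"increments":{"type":"array","items":{"type":"array"}},"force":{"type":"number"}},"required":["increments"]}

```bash
ls; mkdir -p pics
cat > h.py <<'E'
import numpy as np, cv2
from scipy.spatial.transform import Rotation as R
from bench import env
def T_tool(s=None):
    s=s or env.read_state(); q=np.array(s["ee_rot"]); T=np.eye(4)
    T[:3,:3]=R.from_quat(q[[1,2,3,0]]).as_matrix(); T[:3,3]=s["eef_pos"]; return T
def ext(cam,T=None):
    m=env.camera_model(cam); K=np.array(m["mtx"])
    E=np.array(m["extrinsics"]) if "extrinsics" in m else T@np.array(m["tool_from_camera"])
    return K,E
def pts(cam,uv,d,T=None):
    K,E=ext(cam,T); uv=np.atleast_2d(uv).astype(float); d=np.atleast_1d(d)
    x=(uv[:,0]-K[0,2])/K[0,0]*d; y=(uv[:,1]-K[1,2])/K[1,1]*d
    return (E@np.c_[x,-y,-d,np.ones(len(d))].T).T[:,:3]
def at_z(cam,uv,z,T=None):
    K,E=ext(cam,T); a=pts(cam,uv,np.ones(len(np.atleast_2d(uv))),T); o=E[:3,3]
    return o+(a-o)*((z-o[2])/(a-o)[:,2])[:,None]
def save(n,p): cv2.imwrite("pics/"+n,p[:,:,::-1])
E
python3 - <<'E'
from h import *
s=env.read_state(); print({k:np.round(v,3) for k,v in s.items()})
for c in("top","side"):
    p,d=env.camera(c); save(c+"0.png",p); np.save(c+"d.npy",d)
    print(c,{k:np.round(v,2).tolist() for k,v in env.camera_model(c).items() if k!='name' and not isinstance(v,str)})
    for t in("jig","pin","notch","grip","grip_mid","glue","sander","tin","crank"):
        try:
            for r in env.tip_of(c,t)[:3]:
                u=np.array(r["uv"]);i=np.clip(u.astype(int),0,[639,479]);print(c,t,round(r["conf"],2),u.round(1),pts(c,u,d[i[1],i[0]]).round(1))
        except Exception as e: print(t,e)
E
```

```text
pics
{'time': np.float64(0.0), 'joints': array([ 1.081,  0.537, -0.004,  1.539,  0.003,  1.067, -0.071]), 'dq': array([-0.002, -0.001, -0.001,  0.001, -0.   , -0.002, -0.002]), 'joint_torque': array([-1.0000e-03, -5.7098e+01,  9.9000e-01, -2.5160e+01, -5.6000e-02,
        1.8000e-02,  0.0000e+00]), 'eef_pos': array([ 267.015, -591.968,  248.843]), 'ee_rot': array([-0.001,  0.978,  0.21 , -0.   ]), 'ft_force': array([ 0.473,  0.096, -0.172]), 'wrist_torque': array([ 0.002, -0.001,  0.015]), 'gripper_width': np.float64(88.073)}
top {'mtx': [[478.21, 0.0, 310.99], [0.0, 478.21, 241.17], [0.0, 0.0, 1.0]], 'extrinsics': [[0.03, 0.99, -0.16, 379.13], [-1.0, 0.03, 0.01, 12.85], [0.02, 0.16, 0.99, 1148.0], [0.0, 0.0, 0.0, 1.0]]}
top jig 0.76 [312.7 236.4] [[561.   -6.1  95.8]]
top pin 0.5 [328.3 295. ] [[429.4 -41.3 145.3]]
top pin 0.47 [294.1 241.2] [[553.   35.5  69.8]]
top notch 0.64 [257.5 242.5] [[551.8 121.5  41.4]]
top grip 0.54 [325.8 210.2] [[613.6 -32.4 131.9]]
top grip_mid 0.59 [327.9 207.6] [[616.7 -36.2 143.5]]
top glue 0.57 [449.  214.2] [[ 626.9 -319.8   74.2]]
top sander 0.88 [465.5 300. ] [[ 433.  -367.9   32.1]]
top tin 0.84 [135.9 238.7] [[549.  398.2  59.3]]
crank it knows: glue, grip, grip_mid, jig, notch, pin, sander, tin
side {'mtx': [[529.15, 0.0, 320.55], [0.0, 529.15, 246.57], [0.0, 0.0, 1.0]], 'extrinsics': [[-0.67, 0.46, -0.58, -60.09], [-0.74, -0.41, 0.54, 563.63], [0.01, 0.79, 0.62, 768.4], [0.0, 0.0, 0.0, 1.0]]}
side jig 0.69 [312.5 280.4] [[540.   25.6  46.5]]
side jig 0.47 [312.5 222.6] [[608.3 -34.7 126.2]]
side pin 0.79 [374.6 294.2] [[424.  -34.8  52.2]]
side pin 0.47 [301.4 273.1] [[555.5  41.9  65.5]]
side notch 0.97 [276.4 295.5] [[553.1 109.   47.3]]
side grip 0.77 [313.1 229.2] [[609.6 -37.6 107. ]]
side glue 0.81 [389.4 211.5] [[ 632.8 -317.1   14.2]]
side sander 0.61 [465.  242.8] [[ 418.5 -334.    30.3]]
crank it knows: glue, grip, grip_mid, jig, notch, pin, sander, tin
```

View pics/top0.png

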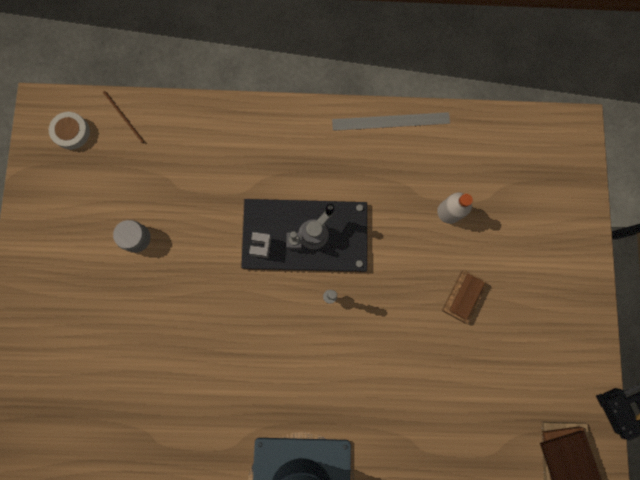

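View pics/side0.png

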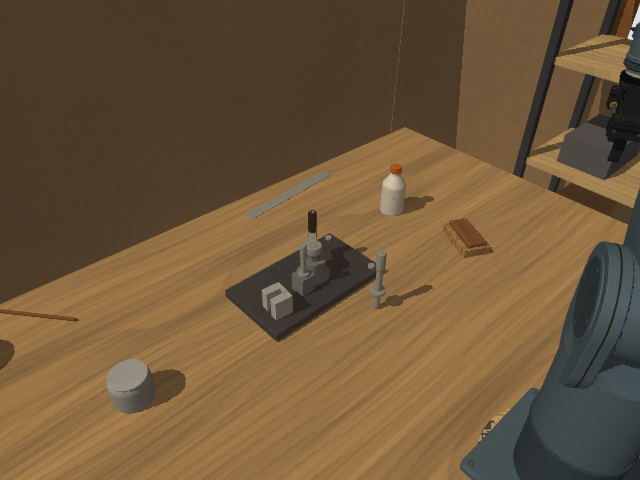

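The top view shows the jig (243-368, 200-272) with its long axis nearly along world y. The boss is at (313,235), the black grip at (329,210), the locking pin in the lug at (294,240) and the rest at (260,244). The larger look-alike pin stands loose at (329,297). The side view agrees, with the real pin at (303,270) and the look-alike at (379,280).

Run:
```python
from h import *
m=env.camera_model("wrist"); print(np.round(m["mtx"],1).tolist(), np.round(m["tool_from_camera"],3).tolist())
print(T_tool().round(3).tolist())
c=at_z("top",[[244,200],[368,202],[365,271],[241,269]],20); print(c.round(1).tolist(),c.mean(0).round(1))
d=np.load("topd.npy")
v,u=np.mgrid[190:285,235:380]; P=pts("top",np.c_[u.ravel(),v.ravel()],d[190:285,235:380].ravel())
for n,lo,hi in(("rest",60,70),("hub",93,106),("knob",118,150),("grip",135,160)):
    q=P[(P[:,2]>lo)&(P[:,2]<hi)]; print(n,len(q),q.mean(0).round(1),q.min(0).round(),q.max(0).round())
```

```text
[[331.7, 0.0, 318.0], [0.0, 331.7, 243.9], [0.0, 0.0, 1.0]] [[-0.001, 0.965, 0.261, 66.587], [1.0, 0.001, 0.002, 0.323], [0.001, 0.261, -0.965, -134.436], [0.0, 0.0, 0.0, 1.0]]
[[0.912, 0.411, -0.0, 267.298], [0.411, -0.912, -0.0, -592.482], [-0.0, -0.0, -1.0, 249.728], [0.0, 0.0, 0.0, 1.0]]
[[658.0, 161.0, 20.0], [663.1, -139.4, 20.0], [494.9, -133.8, 20.0], [490.6, 159.5, 20.0]] [576.7  11.8  20. ]
rest 630 [556.   58.8  64.2] [520. -35.  60.] [605. 138.  70.]
hub 282 [585.3 -13.   98.1] [552. -48.  93.] [618.  42. 106.]
knob 110 [594.7 -12.  138.4] [551. -48. 118.] [625.  44. 149.]
grip 74 [603.7 -23.5 142.9] [551. -48. 135.] [625.  44. 149.]
```

Call:
arm_command(increments=[[[2.23,-1.93,-0.1],[0,0,0],0],[[2.23,-1.93,-0.1],[0,0,0],0],[[2.23,-1.93,-0.1],[0,0,0],0],[[2.23,-1.93,-0.1],[0,0,0],0],[[2.23,-1.93,-0.1],[0,0,0],0],[[2.23,-1.93,-0.1],[0,0,0],0],[[2.23,-1.93,-0.1],[0,0,0],0],[[2.23,-1.93,-0.1],[0,0,0],0]])

```text
time: 1.57
eef_pos: [366.9, -377.1, 257.9]
ee_rot: [0.0, 0.978, 0.21, 0.0]
ft_force: [0.5, -0.3, -0.1]
gripper_width: 88.3
```

Call:
arm_command(increments=[[[2.23,-1.93,-0.1],[0,0,0],0],[[2.23,-1.93,-0.1],[0,0,0],0],[[2.23,-1.93,-0.1],[0,0,0],0],[[2.23,-1.93,-0.1],[0,0,0],0],[[2.23,-1.93,-0.1],[0,0,0],0],[[2.23,-1.93,-0.1],[0,0,0],0],[[2.23,-1.93,-0.1],[0,0,0],0],[[2.23,-1.93,-0.1],[0,0,0],0]])

```text
time: 2.23
eef_pos: [466.0, -163.0, 266.0]
ee_rot: [0.0, 0.978, 0.21, 0.0]
ft_force: [0.5, 0.1, 0.5]
gripper_width: 88.3
```

Call:
arm_command(increments=[[[2.23,-1.93,-0.1],[0,0,0],0],[[2.23,-1.93,-0.1],[0,0,0],0],[[2.23,-1.93,-0.1],[0,0,0],0],[[2.23,-1.93,-0.1],[0,0,0],0],[[2.23,-1.93,-0.1],[0,0,0],0],[[2.23,-1.93,-0.1],[0,0,0],0],[[2.23,-1.93,-0.1],[0,0,0],0],[[2.23,-1.93,-0.1],[0,0,0],0]])

```text
time: 2.9
eef_pos: [565.1, 51.1, 273.9]
ee_rot: [0.0, 0.978, 0.21, 0.0]
ft_force: [0.4, -0.4, 0.9]
gripper_width: 88.1
```

```bash
python3 -c "
from h import *
s=env.read_state();print(s['time'],np.round(s['joints'],2),T_tool(s).round(3).tolist())"
```

```text
2.9 [ 0.07  0.39 -0.31  1.72  0.13  1.05 -1.43] [[0.912, 0.411, 0.0, 565.149], [0.411, -0.912, -0.0, 51.114], [0.0, 0.0, -1.0, 273.888], [0.0, 0.0, 0.0, 1.0]]
```

Call:
arm_command(increments=[[[0,0,0],[0,0,-6.6],0],[[0,0,0],[0,0,-6.6],0],[[0,0,0],[0,0,-6.6],0],[[0,0,0],[0,0,-6.6],0],[[0,0,0],[0,0,-6.6],0],[[0,0,0],[0,0,-6.6],0],[[0,0,0],[0,0,-6.6],0],[[0,0,0],[0,0,-6.6],0]])

```text
time: 3.57
eef_pos: [564.7, 49.7, 273.8]
ee_rot: [0.0, 0.78, 0.625, 0.0]
ft_force: [-0.5, 0.6, -0.1]
gripper_width: 88.2
```

Call:
arm_command(increments=[[[0,0,0],[0,0,-6.6],0],[[0,0,0],[0,0,-6.6],0],[[0,0,0],[0,0,0],0]])

```text
time: 3.82
eef_pos: [564.7, 49.6, 273.7]
ee_rot: [-0.0, 0.704, 0.71, -0.0]
ft_force: [-0.2, -0.1, -0.5]
gripper_width: 87.9
```

Run:
```python
from h import *
s=env.read_state();T=T_tool(s);print(s['time'],np.round(s['joints'],2),T.round(3).tolist())
p,d=env.camera("wrist"); save("w1.png",p); np.save("w1d.npy",d); np.save("w1T.npy",T)
for t in("jig","pin","notch","grip","grip_mid"):
    for r in env.tip_of("wrist",t)[:3]:
        u=np.array(r["uv"]);i=np.clip(u.astype(int),0,[639,479]);print(t,round(r["conf"],2),u.round(1),pts("wrist",u,d[i[1],i[0]],T).round(1),at_z("wrist",u,{"notch":65,"pin":60,"grip":99}.get(t,20),T).round(1))
v,u=np.mgrid[0:480,0:640]; P=pts("wrist",np.c_[u.ravel(),v.ravel()],d.ravel(),T); ok=d.ravel()>0
for n,c,r,lo,hi in(("knobtop",(555,37),25,130,140),("restfop",(550,122),45,61,69),("griptop",(616,-35),35,140,155),("hub",(577,-8),24,97,106),("lug",(555,37),30,57,63)):
    q=P[ok&(P[:,2]>lo)&(P[:,2]<hi)&(np.hypot(P[:,0]-c[0],P[:,1]-c[1])<r)]
    if len(q): print(n,len(q),q.mean(0).round(1),q.min(0).round(1),q.max(0).round(1),"minrect",cv2.minAreaRect(q[:,:2].astype(np.float32)), "circ",cv2.minEnclosingCircle(q[:,:2].astype(np.float32)))
```

```text
3.8167 [ 0.24  0.42 -0.54  1.71  0.24  1.07 -0.36] [[-0.009, 1.0, -0.0, 564.651], [1.0, 0.009, 0.0, 49.628], [0.0, -0.0, -1.0, 273.678], [0.0, 0.0, 0.0, 1.0]]
jig 0.58 [327.2 254.9] [[574.4  11.8  65.9]] [[575.8  -2.2  20. ]]
pin 0.75 [312.8 233.1] [[559.1  39.5  81.5]] [[558.7  34.4  60. ]]
notch 0.79 [294.6 155.9] [[537.2 114.5  18.8]] [[540.3 114.7  65. ]]
grip 0.72 [370.8 314.3] [[564.  116.  408.1]] [[619.  -41.3  99. ]]
grip_mid 0.62 [369.2 323.8] [[612.  -33.8 132.5]] [[631.6 -95.   20. ]]
knobtop 202 [555.9  36.1 133.9] [549.6  29.2 130.1] [562.7  42.5 135.8] minrect ((556.1756591796875, 35.85741424560547), (12.973372459411621, 13.273860931396484), 0.9453507661819458) circ ((555.7642822265625, 35.54771041870117), 6.959953784942627)
restfop 1581 [543.4 112.8  64.3] [517.  92.  61.] [569.6 135.5  66.7] minrect ((543.4890747070312, 113.56315612792969), (40.018558502197266, 50.0514030456543), 83.95158386230469) circ ((543.3848266601562, 113.49124908447266), 31.06147003173828)
griptop 68 [614.5 -34.4 143.2] [608.  -37.3 140.1] [622.1 -32.5 146.6] minrect ((614.9479370117188, -34.71078872680664), (14.107813835144043, 4.275168418884277), 3.3391406536102295) circ ((615.0610961914062, -36.64999008178711), 7.0566935539245605)
hub 875 [576.7  -9.2  98.7] [559.7 -27.1  97. ] [593.8   7.9 101.2] minrect ((576.9236450195312, -9.749088287353516), (34.45534896850586, 34.11139678955078), 50.429542541503906) circ ((576.5199584960938, -9.506173133850098), 17.65077781677246)
lug 562 [556.6  37.4  59.4] [538.5   8.1  57.1] [577.5  52.8  63. ] minrect ((558.0482177734375, 30.464691162109375), (38.14241027832031, 44.90646743774414), 1.8396506309509277) circ ((557.2374877929688, 33.77033615112305), 25.98246955871582)
```

View pics/w1.png

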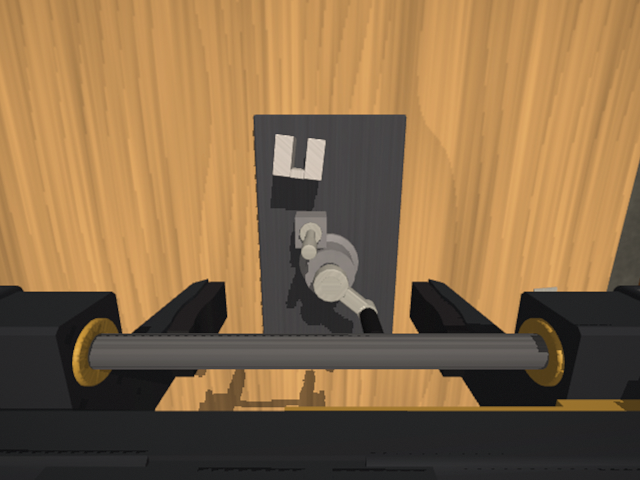

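The wrist view shows the pin's knob at (309,250), the hub at (331,283) and the rest, slightly turned, at (300,157) with its notch opening away from the hub. Knob minus hub is (-20.7, 45.4) mm, which matches the given bore position.

Call:
arm_command(increments=[[[-0.7,-0.44,1.6],[0,0,0],0.3],[[-0.66,-0.44,2.0],[0,0,0],0.3],[[0,0,2.6],[0,0,0],0.3],[[0,0,2.6],[0,0,0],0.3],[[0,0,2.6],[0,0,0],0.3],[[0,0,2.6],[0,0,0],0.3],[[0,0,2.15],[0,0,0],0.3],[[0,0,0],[0,0,0],0.5]], force=25)

```text
time: 4.78
eef_pos: [553.1, 35.8, 108.4]
ee_rot: [-0.002, 0.706, 0.709, -0.003]
ft_force: [-0.5, -0.6, -0.7]
gripper_width: 57.3
```

Call:
arm_command(increments=[[[0,0,0],[0,0,0],1],[[0,0,0],[0,0,0],1],[[0,0,0],[0,0,0],1],[[0,0,0],[0,0,0],1],[[0,0,0],[0,0,0],1],[[0,0,0],[0,0,0],1],[[0,0,0],[0,0,0],1]])

```text
time: 5.37
eef_pos: [556.3, 36.2, 112.7]
ee_rot: [0.0, 0.705, 0.709, 0.0]
ft_force: [1.2, 0.2, 2.3]
gripper_width: 13.1
```

Run:
```python
from h import *
T=np.load("w1T.npy");d=np.load("w1d.npy")
v,u=np.mgrid[0:480,0:640]; P=pts("wrist",np.c_[u.ravel(),v.ravel()],d.ravel(),T)
q=P[(d.ravel()>0)&(P[:,2]>60)&(P[:,2]<68)&(np.hypot(P[:,0]-543.5,P[:,1]-113.5)<45)]
a=np.radians(-6);c=np.array([543.5,113.5]);l=(q[:,:2]-c)@np.array([[np.cos(a),-np.sin(a)],[np.sin(a),np.cos(a)]])
for y in range(-20,20,4):
    x=np.sort(l[(l[:,1]>y)&(l[:,1]<=y+4),0]); g=np.argmax(np.diff(x)); print(y,len(x),x[[0,g,g+1,-1]].round(1))
s=env.read_state();print(np.round(s['eef_pos'],1),s['gripper_width'],s['ft_force'].round(1) if hasattr(s['ft_force'],'round') else s['ft_force'],s['time'])
```

```text
-20 186 [-24.6   7.1   8.1  24.6]
-16 198 [-25.1 -25.  -24.   24.9]
-12 148 [-24.4  -0.8   6.4  24.8]
-8 144 [-24.7  -7.2   7.8  25. ]
-4 150 [-25.   -7.    7.3  24.9]
0 146 [-24.2  -6.9   7.1  25. ]
4 148 [-24.6  -7.2   7.4  24.7]
8 156 [-25.   -6.9   7.1  24.4]
12 149 [-24.3  -7.1   7.7  24.9]
16 155 [-24.5  -6.9   7.2  24.5]
[556.3  36.2 112.7] 13.079971889229707 [1.2 0.2 2.3] 5.3667
```

Call:
arm_command(increments=[[[0,0,-0.8],[0,0,0],1],[[0,0,-1.0],[0,0,0],1],[[0,0,-1.1],[0,0,0],1],[[0,0,-1.1],[0,0,0],1],[[0,0,-1.0],[0,0,0],1],[[0,0,-0.5],[0,0,0],1],[[0,0,0],[0,0,0],1],[[0,0,0],[0,0,0],1]])

```text
time: 6.03
eef_pos: [556.0, 36.1, 167.5]
ee_rot: [0.0, 0.705, 0.709, 0.0]
ft_force: [0.4, -0.2, -0.5]
gripper_width: 13.0
```

Call:
arm_command(increments=[[[1.0,-0.15,0],[0,0,0],1],[[1.5,-0.22,0],[0,0,0],1],[[1.5,-0.22,0],[0,0,0],1],[[1.5,-0.22,0],[0,0,0],1],[[1.5,-0.22,0],[0,0,0],1],[[0.94,-0.15,0],[0,0,0],1],[[0,0,0],[0,0,0],1],[[0,0,0],[0,0,0],1]])

```text
time: 6.7
eef_pos: [543.4, 115.9, 166.8]
ee_rot: [-0.0, 0.705, 0.709, -0.0]
ft_force: [-0.5, 0.2, -1.2]
gripper_width: 13.0
```

Run:
```python
from h import *
s=env.read_state();T=T_tool(s);print(s['time'],np.round(s['joints'],2),T.round(3).tolist(),s['gripper_width'])
p,d=env.camera("wrist"); save("w2.png",p)
p,d=env.camera("side"); save("s2.png",cv2.resize(p[170:370,200:420],None,fx=3,fy=3))
```

```text
6.7 [ 0.09  0.54 -0.5   1.84  0.33  0.85 -0.57] [[-0.006, 1.0, -0.001, 543.351], [1.0, 0.006, -0.0, 115.853], [-0.0, -0.001, -1.0, 166.81], [0.0, 0.0, 0.0, 1.0]] 12.998034793549508
```

View pics/s2.png

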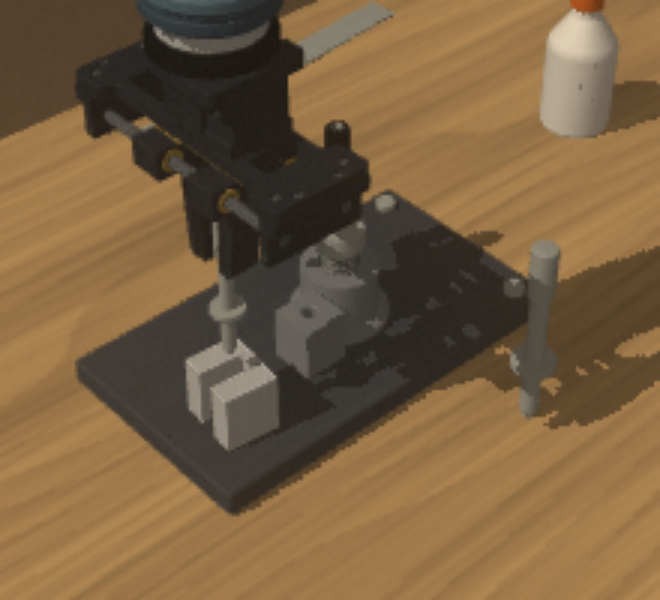

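The crop shows the pin hanging upright in the fingers, with its shank (230,345) just above the rest's notch (230,360) and the bore empty at (308,312). Next I lower it.

Call:
arm_command(increments=[[[0,0.05,0.8],[0,0,0],1],[[0,0,0.9],[0,0,0],1],[[0,0,0.9],[0,0,0],1],[[0,0,0.9],[0,0,0],1],[[0,0,0.8],[0,0,0],1],[[0,0,0.5],[0,0,0],1],[[0,0,0],[0,0,0],1],[[0,0,0],[0,0,0],1]])

```text
time: 7.47
eef_pos: [544.1, 115.6, 118.8]
ee_rot: [-0.0, 0.705, 0.709, -0.0]
ft_force: [-0.2, -0.8, -1.1]
gripper_width: 12.9
```

Call:
arm_command(increments=[[[0,0,0.1],[0,0,0],1],[[0,0,0],[0,0,0],1],[[0,0,0],[0,0,0],0.78],[[0,0,0],[0,0,0],0.6],[[0,0,0],[0,0,0],0.5],[[0,0,0],[0,0,0],0.4],[[0,0,0],[0,0,0],0.4],[[0,0,0],[0,0,0],0.4]])

```text
time: 8.13
eef_pos: [544.3, 115.5, 118.3]
ee_rot: [0.0, 0.705, 0.709, 0.0]
ft_force: [-0.6, 0.4, -0.5]
gripper_width: 50.5
```

Call:
arm_command(increments=[[[0,0,-2],[0,0,0],0.3],[[0,0,-3],[0,0,0],0.3],[[0,0,-3.5],[0,0,0],0.3],[[0,0,-3],[0,0,0],0.3],[[-2,0,-2.5],[0,0,0],0.3],[[-3,0,0],[0,0,0],0.3],[[0,0,0],[0,0,0],0.3],[[0,0,0],[0,0,0],0.3]])

```text
time: 8.8
eef_pos: [544.6, 63.4, 258.4]
ee_rot: [0.001, 0.707, 0.708, -0.0]
ft_force: [0.1, 0.6, 0.1]
gripper_width: 61.8
```

Run:
```python
from h import *
s=env.read_state();T=T_tool(s);print(s['time'],np.round(s['joints'],2),T.round(3).tolist())
p,d=env.camera("wrist"); save("w3.png",p)
v,u=np.mgrid[0:480,0:640]; P=pts("wrist",np.c_[u.ravel(),v.ravel()],d.ravel(),T); ok=d.ravel()>0
for n,c,r,lo,hi in(("knobtop",(544,115),25,134,145),("collar",(544,115),25,68,73),("griptop",(616,-35),35,138,160),("hub",(577,-8),24,95,108)):
    q=P[ok&(P[:,2]>lo)&(P[:,2]<hi)&(np.hypot(P[:,0]-c[0],P[:,1]-c[1])<r)]
    if len(q): print(n,len(q),q.mean(0).round(1),q.min(0).round(1),q.max(0).round(1), "circ",cv2.minEnclosingCircle(q[:,:2].astype(np.float32)))
```

```text
8.8 [ 0.22  0.41 -0.53  1.78  0.24  1.02 -0.4 ] [[-0.001, 1.0, 0.0, 544.635], [1.0, 0.001, -0.001, 63.42], [-0.001, 0.0, -1.0, 258.384], [0.0, 0.0, 0.0, 1.0]]
knobtop 264 [543.4 114.8 139.2] [536.8 108.2 134.4] [549.6 121.5 141.6] circ ((543.4255981445312, 114.71636962890625), 6.818451404571533)
collar 205 [543.2 119.   69.4] [531.9 107.1  68. ] [554.8 125.7  71.4] circ ((543.2605590820312, 114.92694091796875), 11.789012908935547)
griptop 12 [614.  -48.9 145.1] [611.  -49.8 143.8] [616.7 -47.5 146.5] circ ((613.88232421875, -49.39129638671875), 2.8497114181518555)
hub 1024 [577.2  -9.2  98.4] [559.  -28.5  95. ] [597.2   8.5 101.2] circ ((579.1806640625, -10.814251899719238), 20.54060173034668)
```

View pics/w3.png

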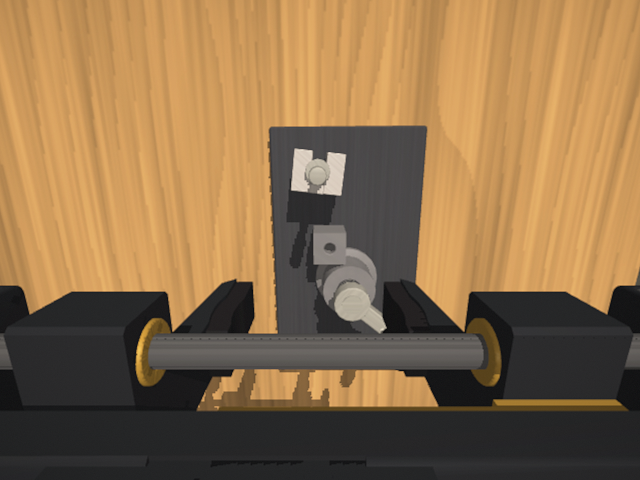

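Pin is parked: knob over the rest at (317,175), collar top at about 70 mm, which is right for a rest at 65 mm. On to the crank.

Call:
arm_command(increments=[[[-2.5,1.8,0],[0,0,6.9],0.3],[[0,0,0],[0,0,6.9],0.3],[[0,0,0],[0,0,6.9],0.3],[[0,0,0],[0,0,6.9],0.3],[[0,0,0],[0,0,6.9],0.3],[[0,0,0],[0,0,6.9],0.3],[[0,0,0],[0,0,6.9],0.3],[[0,0,0],[0,0,6.9],0.3]])

```text
time: 9.52
eef_pos: [562.1, 42.3, 257.5]
ee_rot: [-0.001, 0.954, 0.3, -0.001]
ft_force: [-0.3, 0.0, 0.3]
gripper_width: 61.5
```

Call:
arm_command(increments=[[[0,0,0],[0,0,6.9],0.3],[[0,0,0],[0,0,6.9],0.3],[[0,0,0],[0,0,6.9],0.3],[[0,0,0],[0,0,6.9],0.3],[[0,0,0],[0,0,6.9],0.3],[[0,0,0],[0,0,6.9],0.3],[[0,0,0],[0,0,6.9],0.3],[[0,0,0],[0,0,6.9],0.3]])

```text
time: 10.18
eef_pos: [562.1, 42.3, 257.4]
ee_rot: [-0.0, 0.984, -0.176, -0.001]
ft_force: [-0.2, 0.0, -0.7]
gripper_width: 61.6
```

Run:
```python
from h import *
s=env.read_state();T=T_tool(s);print(s['time'],np.round(s['joints'],2),T.round(3).tolist())
p,d=env.camera("wrist"); save("w4.png",p)
A=np.array([576.8,-9.4])
for t,z in(("grip",98),("grip_mid",122)):
    for r in env.tip_of("wrist",t)[:2]:
        u=np.array(r["uv"]);q=at_z("wrist",u,z,T)[0]; w=q[:2]-A; print(t,round(r["conf"],2),u.round(1),q.round(1),np.hypot(*w),np.arctan2(w[1],w[0]))
v,u=np.mgrid[0:480,0:640]; P=pts("wrist",np.c_[u.ravel(),v.ravel()],d.ravel(),T); ok=d.ravel()>0
for n,c,r,lo,hi in(("griptop",(617,-38),30,141,155),("arm",(577,-8),44,90,99),("hub",(577,-9),19,97,108)):
    q=P[ok&(P[:,2]>lo)&(P[:,2]<hi)&(np.hypot(P[:,0]-c[0],P[:,1]-c[1])<r)]
    if n=="arm": q=q[np.hypot(*(q[:,:2]-A).T)>22]
    if len(q): w=q.mean(0)[:2]-A;print(n,len(q),q.mean(0).round(1),np.median(q[:,2]).round(1),q.min(0).round(1),q.max(0).round(1), "circ",cv2.minEnclosingCircle(q[:,:2].astype(np.float32)),np.arctan2(w[1],w[0]))
```

```text
10.1833 [-0.05  0.39 -0.13  1.76  0.06  1.   -2.13] [[0.938, -0.347, -0.001, 562.107], [-0.347, -0.938, 0.001, 42.299], [-0.002, -0.0, -1.0, 257.437], [0.0, 0.0, 0.0, 1.0]]
grip 0.58 [390.8 133.8] [618.5 -44.2  98. ] 54.25960671180224 -0.6956751453756022
grip_mid 0.57 [399.7 135.9] [615.1 -45.  122. ] 52.31856834817987 -0.7495704071200733
griptop 517 [616.5 -41.4 145.2] 145.3 [607.6 -50.4 141.4] [625.  -33.  147.4] circ ((616.3275146484375, -41.601409912109375), 8.830171585083008) -0.6781562528851864
arm 485 [602.1 -29.4  95.3] 95.4 [588.7 -41.6  90.7] [614.3 -16.6  97.6] circ ((601.416015625, -29.083385467529297), 12.907832145690918) -0.6675529579785934
hub 1209 [578.2 -10.   98.8] 98.7 [560.5 -27.8  97. ] [595.4   7.7 102. ] circ ((578.0429077148438, -9.95769214630127), 17.89332389831543) -0.3947584267130565
```

View pics/w4.png

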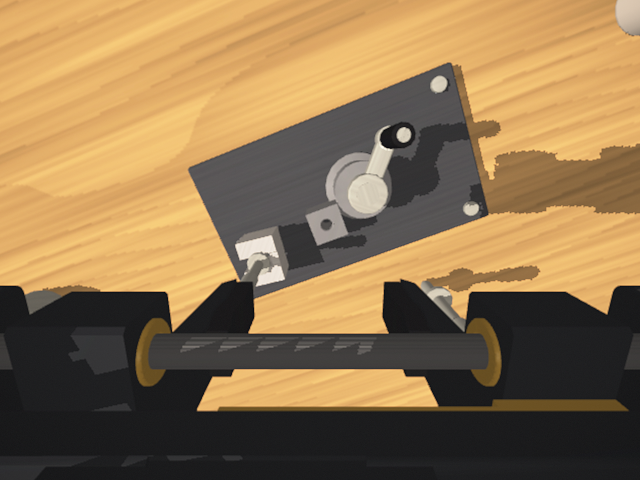

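The picture shows the black grip at (400,135) on the arm and the parked pin at (258,263). The grip is at (616.4, -41.5) with its top at 145.3 mm, so the screw is at about +3 mm and the crank at about -0.68 rad.

Call:
arm_command(increments=[[[2,1.5,0],[0,0,0],0.3],[[2,1.5,0],[0,0,0],0.3],[[2,1.5,0],[0,0,0],0.3],[[2,1.48,0],[0,0,0],0.3],[[0,0,2.5],[0,0,0],0.3],[[0,0,3],[0,0,0],0.3],[[0,0,3],[0,0,0],0.3],[[0,0,0],[0,0,0],0.3]])

```text
time: 11.0
eef_pos: [613.1, -42.3, 167.2]
ee_rot: [0.0, 0.985, -0.172, -0.005]
ft_force: [-1.8, 0.3, -0.2]
gripper_width: 61.5
```

Call:
arm_command(increments=[[[0,0,2.5],[0,0,0],0.3],[[0,0,2],[0,0,0],0.3],[[0,0,1],[0,0,0],0.4],[[0,0,0],[0,0,0],0.6],[[0,0,0],[0,0,0],0.74],[[0,0,0],[0,0,0],0.74],[[0,0,0],[0,0,0],0.74],[[0,0,0],[0,0,0],0.74]], force=10)

```text
time: 11.67
eef_pos: [618.0, -43.1, 119.5]
ee_rot: [-0.0, 0.985, -0.175, 0.001]
ft_force: [-0.4, -0.1, 0.8]
gripper_width: 24.5
```

Run:
```python
from h import *
s=env.read_state();T=T_tool(s);print(s['time'],np.round(s['joints'],2),T.round(3).tolist(),s['gripper_width'],s['ft_force'])
p,d=env.camera("side"); np.save("sd4.npy",d);save("s4.png",cv2.resize(p[150:310,200:420],None,fx=3.5,fy=3.5))
```

```text
11.6667 [ 0.06  0.64 -0.09  1.71  0.08  0.79 -1.99] [[0.939, -0.344, 0.002, 617.951], [-0.344, -0.939, -0.0, -43.07], [0.002, -0.001, -1.0, 119.515], [0.0, 0.0, 0.0, 1.0]] 24.517163205270876 [-0.41553788 -0.05230625  0.77398878]
```

View pics/s4.png

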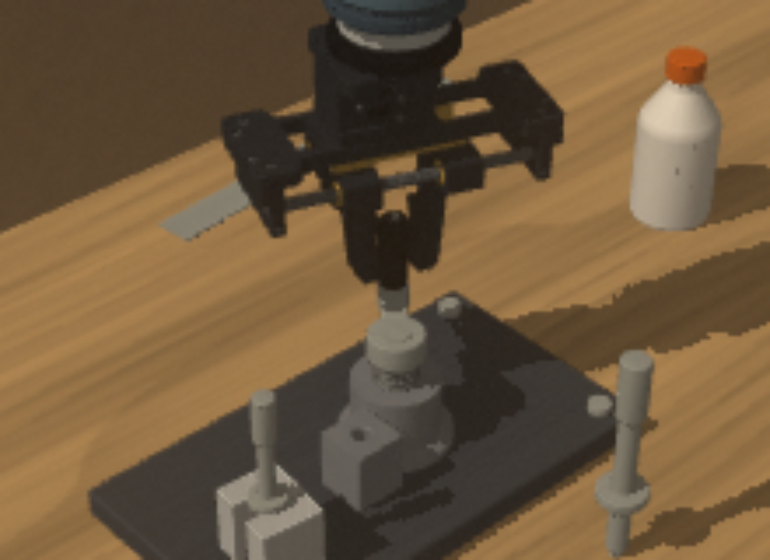

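The side crop shows the grip (393,250) between the fingers, clear of the hub and of the parked pin at (265,440). Now turning backward with the loose cage.

Call:
arm_command(increments=[[[0.13,-0.6,0],[0,0,-7],0.74],[[0.13,-0.6,0],[0,0,-7],0.74],[[0.13,-0.6,0],[0,0,-7],0.74],[[0.13,-0.6,0],[0,0,-7],0.74],[[0.13,-0.6,0],[0,0,-7],0.74],[[0.13,-0.6,0],[0,0,-7],0.74],[[0.13,-0.6,0],[0,0,-7],0.74],[[0.13,-0.6,0],[0,0,-7],0.74]])

```text
time: 12.38
eef_pos: [625.9, 1.7, 119.8]
ee_rot: [0.002, 0.951, 0.31, 0.002]
ft_force: [3.1, -2.6, 3.5]
gripper_width: 22.9
```

```bash
cat > st.py <<'E'
from h import *
A=np.array([577.2,-9.6])
s=env.read_state();T=T_tool(s); w=T[:2,3]-A
h=np.degrees(np.arctan2(T[1,0],T[0,0])); a=np.degrees(np.arctan2(w[1],w[0]))
print("t",s['time'],"j",np.round(s['joints'],2),"tcp",T[:3,3].round(1),"head",h.round(1),"ang",a.round(1),"r",np.hypot(*w).round(1),"w",round(s['gripper_width'],1),"f",np.round(s['ft_force'],1))
v,u=np.mgrid[0:480,0:640]
for c in("side","wrist","top"):
    p,d=env.camera(c); P=pts(c,np.c_[u.ravel(),v.ravel()],d.ravel(),T)
    r=np.hypot(*(P[:,:2]-A).T); q=P[(d.ravel()>0)&(r<15)&(P[:,2]>80)&(P[:,2]<110)]
    if len(q): print(c,"hubtop",len(q),np.percentile(q[:,2],[25,50,75]).round(1))
E
python3 st.py
```

```text
t 12.3833 j [ 0.16  0.68 -0.33  1.68  0.28  0.83 -1.24] tcp [625.9   1.7 119.8] head 36.1 ang 13.1 r 50.0 w 22.9 f [ 3.1 -2.6  3.5]
side hubtop 112 [ 99.4 100.3 101.5]
wrist hubtop 880 [100.  100.5 101. ]
```

Call:
arm_command(increments=[[[0.17,-0.58,0],[0,0,-7],0.74],[[0.17,-0.58,0],[0,0,-7],0.74],[[0.17,-0.58,0],[0,0,-7],0.74],[[0.17,-0.58,0],[0,0,-7],0.74],[[0.17,-0.58,0],[0,0,-7],0.74],[[0.17,-0.58,0],[0,0,-7],0.74],[[0.17,-0.58,0],[0,0,-7],0.74],[[0.17,-0.58,0],[0,0,-7],0.74]])

```text
time: 13.2
eef_pos: [593.4, 37.2, 119.5]
ee_rot: [0.002, 0.695, 0.719, 0.002]
ft_force: [4.3, -0.9, 2.7]
gripper_width: 22.8
```

```bash
python3 st.py
```

```text
t 13.2 j [ 0.27  0.68 -0.57  1.76  0.48  0.84 -0.49] tcp [593.4  37.2 119.5] head 92.0 ang 70.9 r 49.5 w 22.8 f [ 4.3 -0.9  2.7]
side hubtop 64 [ 99.6 101.  102.1]
wrist hubtop 1078 [101.4 101.9 102.4]
```

Call:
arm_command(increments=[[[0.16,-0.59,0],[0,0,-7],0.74],[[0.16,-0.59,0],[0,0,-7],0.74],[[0.16,-0.59,0],[0,0,-7],0.74],[[0.16,-0.59,0],[0,0,-7],0.74],[[0.16,-0.59,0],[0,0,-7],0.74],[[0.16,-0.59,0],[0,0,-7],0.74],[[0.16,-0.59,0],[0,0,-7],0.74],[[0.16,-0.59,0],[0,0,-7],0.74]])

```text
time: 14.02
eef_pos: [545.5, 29.0, 118.5]
ee_rot: [0.0, 0.276, 0.961, 0.001]
ft_force: [1.4, 1.3, -0.4]
gripper_width: 22.6
```

```bash
python3 st.py
```

```text
t 14.0167 j [ 0.46  0.7  -0.81  1.87  0.66  0.86  0.33] tcp [545.5  29.  118.5] head 147.9 ang 129.4 r 50.0 w 22.6 f [ 1.4  1.3 -0.4]
side hubtop 23 [101.3 101.9 102.7]
wrist hubtop 1341 [101.3 101.8 102.3]
```

Run:
```python
from h import *
p,d=env.camera("wrist"); q,_=env.camera("side")
save("c5.png",np.hstack([cv2.resize(p,(440,330)),cv2.resize(q[170:335,200:380],(360,330))]))
```

```text
(no output)
```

View pics/c5.png

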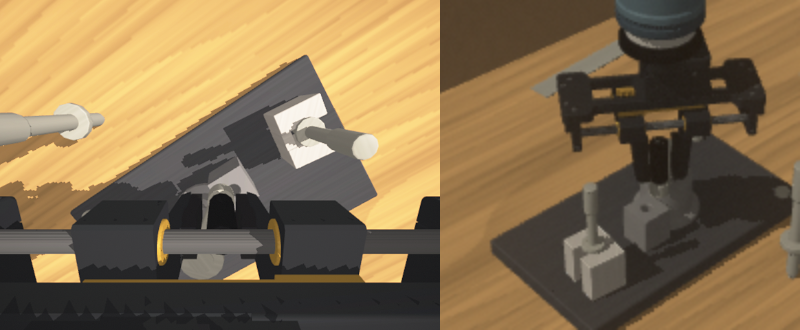

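The grip (220,210 left; 657,158 right) is still caged between the fingers and the pin stands in the notch. Going on.

Call:
arm_command(increments=[[[0.16,-0.59,0],[0,0,-7],0.74],[[0.16,-0.59,0],[0,0,-7],0.74],[[0.16,-0.59,0],[0,0,-7],0.74],[[0.16,-0.59,0],[0,0,-7],0.74]])

```text
time: 14.6
eef_pos: [531.1, 10.4, 118.6]
ee_rot: [0.001, 0.034, 0.999, 0.001]
ft_force: [0.2, 4.6, 2.7]
gripper_width: 23.1
```

```bash
python3 st.py
```

```text
t 14.6 j [ 0.58  0.72 -0.92  1.91  0.74  0.89  0.78] tcp [531.1  10.4 118.6] head 176.1 ang 156.6 r 50.3 w 23.1 f [0.2 4.6 2.7]
wrist hubtop 893 [95.3 95.9 96.4]
```

The hub top fell from about 102 to 95.9 mm, so the screw has dropped; the crank was somewhere between about 127° and 154°. Now I pinch and turn forward.

Call:
arm_command(increments=[[[0,0,0.05],[0,0,0],0.85],[[0,0,0.05],[0,0,0],1],[[0,0,0],[0,0,0],1],[[0,0,0],[0,0,0],1],[[-0.24,0.56,0],[0,0,7],1],[[-0.24,0.56,0],[0,0,7],1],[[-0.24,0.56,0],[0,0,7],1],[[-0.24,0.56,0.02],[0,0,7],1]], force=14)

```text
time: 15.42
eef_pos: [544.1, 27.9, 117.0]
ee_rot: [-0.001, 0.281, 0.96, -0.001]
ft_force: [-5.4, 0.5, 6.2]
gripper_width: 16.9
```

```bash
python3 st.py
```

```text
t 15.4167 j [ 0.46  0.7  -0.8   1.88  0.66  0.86  0.32] tcp [544.1  27.9 117. ] head 147.4 ang 131.5 r 50.0 w 16.9 f [-5.4  0.5  6.2]
side hubtop 1 [95.3 95.3 95.3]
wrist hubtop 928 [93.9 94.4 95. ]
```

Call:
arm_command(increments=[[[-0.24,0.56,0.02],[0,0,7],1],[[-0.24,0.56,0.02],[0,0,7],1],[[-0.24,0.56,0.02],[0,0,7],1],[[-0.24,0.56,0.02],[0,0,7],1],[[-0.24,0.56,0.02],[0,0,7],1],[[-0.24,0.56,0.02],[0,0,7],1],[[-0.24,0.56,0.02],[0,0,7],1],[[-0.24,0.56,0.02],[0,0,7],1]])

```text
time: 16.23
eef_pos: [591.6, 38.6, 115.9]
ee_rot: [-0.001, 0.696, 0.718, 0.001]
ft_force: [-1.7, 6.1, 4.5]
gripper_width: 17.7
```

```bash
python3 st.py
```

```text
t 16.2333 j [ 0.27  0.69 -0.57  1.76  0.48  0.83 -0.49] tcp [591.6  38.6 115.9] head 91.8 ang 73.4 r 50.3 w 17.7 f [-1.7  6.1  4.5]
side hubtop 61 [92.5 93.5 94.3]
wrist hubtop 824 [92.8 93.4 93.9]
```

Call:
arm_command(increments=[[[-0.24,0.56,0.015],[0,0,7],1],[[-0.24,0.56,0.015],[0,0,7],1],[[-0.24,0.56,0.015],[0,0,7],1],[[-0.24,0.56,0.015],[0,0,7],1],[[-0.24,0.56,0.015],[0,0,7],1],[[-0.24,0.56,0.015],[0,0,7],1],[[-0.24,0.56,0.015],[0,0,7],1],[[-0.24,0.56,0.015],[0,0,7],1]])

```text
time: 17.05
eef_pos: [626.4, 4.3, 114.8]
ee_rot: [-0.001, 0.952, 0.307, 0.003]
ft_force: [4.6, 4.6, -1.7]
gripper_width: 17.9
```

Call:
arm_command(increments=[[[-0.24,0.56,0.015],[0,0,7],1],[[-0.24,0.56,0.015],[0,0,7],1],[[-0.24,0.56,0.015],[0,0,7],1],[[-0.24,0.56,0.015],[0,0,7],1],[[-0.24,0.56,0.015],[0,0,7],1],[[-0.24,0.56,0.015],[0,0,7],1],[[-0.24,0.56,0.015],[0,0,7],1],[[-0.24,0.56,0.015],[0,0,7],1]])

```text
time: 17.72
eef_pos: [616.1, -43.9, 113.5]
ee_rot: [-0.0, 0.984, -0.176, 0.002]
ft_force: [3.1, 2.9, -0.3]
gripper_width: 17.6
```

```bash
python3 st.py
```

```text
t 17.7167 j [ 0.06  0.65 -0.09  1.72  0.08  0.77 -1.99] tcp [616.1 -43.9 113.5] head -20.3 ang -41.4 r 51.9 w 17.6 f [ 3.1  2.9 -0.3]
side hubtop 111 [90.2 91.3 92.1]
wrist hubtop 747 [90.5 91.  91.5]
top hubtop 132 [89.7 90.7 92.1]
```

```bash
cat > pl.py <<'E'
import sys; from h import *
A=np.array([577.2,-9.6]); n=int(sys.argv[1]); st=float(sys.argv[2])
T=T_tool(); w=T[:2,3]-A; a0=np.arctan2(w[1],w[0]); r0=np.hypot(*w)
k=np.arange(n+1); a=a0-np.radians(st)*k; r=r0+(50-r0)*np.minimum(k/4,1)
P=A+r[:,None]*np.c_[np.cos(a),np.sin(a)]; D=np.diff(P,axis=0)@T[:2,:2]/10
print(np.degrees(a[-1]).round(1)); print(str([[[*map(float,x.round(2)),0.02],[0,0,0],1] for x in D]))
E
python3 pl.py 16 10
```

```text
-203.2
[[[-0.47, 0.77, 0.02], [0, 0, 0], 1], [[-0.59, 0.67, 0.02], [0, 0, 0], 1], [[-0.69, 0.55, 0.02], [0, 0, 0], 1], [[-0.77, 0.42, 0.02], [0, 0, 0], 1], [[-0.81, 0.32, 0.02], [0, 0, 0], 1], [[-0.85, 0.18, 0.02], [0, 0, 0], 1], [[-0.87, 0.03, 0.02], [0, 0, 0], 1], [[-0.86, -0.13, 0.02], [0, 0, 0], 1], [[-0.83, -0.27, 0.02], [0, 0, 0], 1], [[-0.77, -0.41, 0.02], [0, 0, 0], 1], [[-0.68, -0.54, 0.02], [0, 0, 0], 1], [[-0.58, -0.65, 0.02], [0, 0, 0], 1], [[-0.46, -0.74, 0.02], [0, 0, 0], 1], [[-0.32, -0.81, 0.02], [0, 0, 0], 1], [[-0.18, -0.85, 0.02], [0, 0, 0], 1], [[-0.03, -0.87, 0.02], [0, 0, 0], 1]]
```

Call:
arm_command(increments=[[[-0.47,0.77,0.02],[0,0,0],1],[[-0.59,0.67,0.02],[0,0,0],1],[[-0.69,0.55,0.02],[0,0,0],1],[[-0.77,0.42,0.02],[0,0,0],1],[[-0.81,0.32,0.02],[0,0,0],1],[[-0.85,0.18,0.02],[0,0,0],1],[[-0.87,0.03,0.02],[0,0,0],1],[[-0.86,-0.13,0.02],[0,0,0],1]], force=18)

```text
time: 18.53
eef_pos: [549.6, -51.3, 111.5]
ee_rot: [0.001, 0.985, -0.173, 0.001]
ft_force: [2.5, -2.0, 0.4]
gripper_width: 17.4
```

```bash
python3 st.py; python3 pl.py 10 10
```

```text
t 18.5333 j [ 0.08  0.56 -0.09  1.89  0.08  0.69 -1.98] tcp [549.6 -51.3 111.5] head -20.0 ang -123.4 r 50.0 w 17.4 f [ 2.5 -2.   0.4]
side hubtop 108 [88.2 89.6 90.4]
wrist hubtop 2467 [88.8 89.4 89.9]
top hubtop 20 [88.4 89.8 91.6]
-226.4
[[[-0.81, -0.31, 0.02], [0, 0, 0], 1], [[-0.74, -0.45, 0.02], [0, 0, 0], 1], [[-0.66, -0.57, 0.02], [0, 0, 0], 1], [[-0.55, -0.68, 0.02], [0, 0, 0], 1], [[-0.42, -0.77, 0.02], [0, 0, 0], 1], [[-0.28, -0.83, 0.02], [0, 0, 0], 1], [[-0.13, -0.86, 0.02], [0, 0, 0], 1], [[0.02, -0.87, 0.02], [0, 0, 0], 1], [[0.17, -0.85, 0.02], [0, 0, 0], 1], [[0.32, -0.81, 0.02], [0, 0, 0], 1]]
```

Call:
arm_command(increments=[[[-0.81,-0.31,0.02],[0,0,0],1],[[-0.74,-0.45,0.02],[0,0,0],1],[[-0.66,-0.57,0.02],[0,0,0],1],[[-0.55,-0.68,0.02],[0,0,0],1],[[-0.42,-0.77,0.02],[0,0,0],1],[[-0.28,-0.83,0.02],[0,0,0],1],[[-0.13,-0.86,0.02],[0,0,0],1],[[0.01,-0.6,0.02],[0,0,0],1]])

```text
time: 19.35
eef_pos: [533.8, 11.7, 109.7]
ee_rot: [-0.0, 0.985, -0.174, 0.0]
ft_force: [2.8, -5.2, -0.5]
gripper_width: 17.2
```

Call:
arm_command(increments=[[[0.1,-0.6,0.02],[0,0,0],1],[[0,0,0],[0,0,0],1],[[0,0,0],[0,0,0],1],[[0,0,0],[0,0,0],1],[[0,0,0],[0,0,0],1],[[0,0,0],[0,0,0],1]])

```text
time: 19.85
eef_pos: [536.4, 16.1, 109.6]
ee_rot: [-0.0, 0.985, -0.175, 0.0]
ft_force: [3.4, 0.2, -2.2]
gripper_width: 17.7
```

```bash
python3 st.py
python3 - <<'E'
from h import *
T=T_tool();p,d=env.camera("wrist"); q,_=env.camera("side")
for c,dd in(("top",env.camera("top")[1]),("side",env.camera("side")[1])):
    v,u=np.mgrid[0:480,0:640]; P=pts(c,np.c_[u.ravel(),v.ravel()],dd.ravel()); g=P[(dd.ravel()>0)&(P[:,2]>125)&(P[:,2]<148)&(np.hypot(P[:,0]-544,P[:,1]-115)<20)]
    if len(g): print(c,"pin knob",len(g),g.mean(0).round(1),g[:,2].max().round(1))
save("c6.png",np.hstack([cv2.resize(p,(440,330)),cv2.resize(q[170:335,200:380],(360,330))]))
E
```

```text
t 19.85 j [-0.04  0.55 -0.1   1.93  0.08  0.66 -2.11] tcp [536.4  16.1 109.6] head -20.1 ang 147.8 r 48.2 w 17.7 f [ 3.4  0.2 -2.2]
wrist hubtop 3147 [86.7 87.2 87.8]
top pin knob 14 [540.5 118.6 137.6] 141.8
side pin knob 66 [542.5 117.2 135.8] 141.8
```

View pics/c6.png

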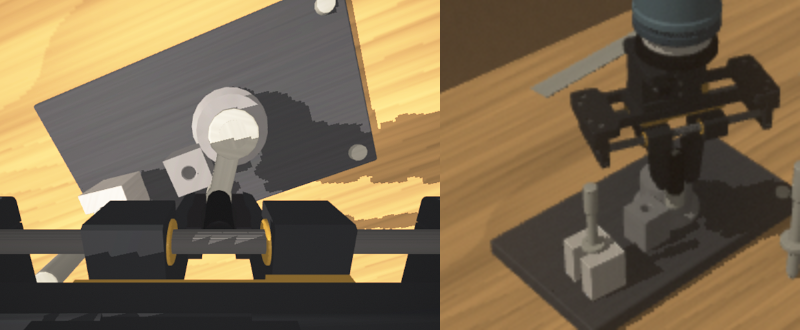

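```bash
python3 -c "
from bench import env
s=env.read_state();print(s['time'],s['dq'],s['gripper_width']);print(env.hand_in())"
```

```text
20.2 [-1.98235151e-03  2.15406769e-05 -8.83369750e-04 -1.10045221e-03
  1.21364761e-03 -7.75204325e-04  9.81516344e-04] 17.397797914386967
the job is handed in; nothing more can be done
None
```

I parked the locking pin in the rest's notch, turned the screw backward until it dropped, then turned it forward about one turn. I handed the job in at 20.2 s still pinching the grip; `hand_in()` gives no verdict.

- **Pin:** it stands upright in the notch. The knob was at (543.4, 114.8) mm, within about 1 mm of the notch, with the collar's top at about 69.4 mm where 70 is right. The last side view shows it still standing there.
- **Drop:** during the backward turn the hub's top fell from about 102 to 95.9 mm. That happened with the crank between about 127° and 154° (2.2 to 2.7 rad), so above the 2 rad needed.
- **Forward turn:** at the end the hub's top read 87.2 mm, which is about -8.7 mm relative to the drop. The crank angle gives -7.5 to -8.1 mm instead. Both lie within -5.6 to -10.4 mm.
- **Hold:** the fingers measured 17.4 mm on the 18 mm grip at 18 N, and the arm was still. The grasp point read 48.2 mm from the screw axis, against 50 mm for the grip.
- **Disagreement:** at about 130° on the way backward, the wrist camera showed no climb since the previous check. A picture showed the grip was still between the fingers, so I went on.
- **Bystanders:** nothing touched the glue, sander or tin. I did not re-measure where they stood at the end.

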